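# Set the dust extractor's speed selector by fingertip and start it

### The arm

A 6-joint arm with a two-finger parallel gripper is mounted at the origin on the work surface. World frame = base frame: x ahead of the robot, y to its left, z up, the work surface at z = 0. Lengths are in m, angles in rad, forces in N, time in s.
With the tool pointing down it reaches from about 0.25 to 0.775 m from the base axis. Payload 4 kg.
Tool frame: the origin (TCP) lies on the centre line of the jaws, within the pads' length; the fingertips stand bot.finger_overhang ahead of it and the grasp point (between the pads) lies 8 mm behind it (bot.finger_overhang is the distance from the TCP to the fingertips, in m); z points along the fingers, x is the direction in which the jaws open and shut, and the axes are right-handed (so a half turn about z gives the same grasp; the last joint's range is limited). The gripper opens to 94 mm and grips with 3 to 60 N. Pads are 16 mm wide; open, the fingers measure 119 mm over their backs; the gripper's body (75 mm by 177 mm) begins 78 mm behind the grasp point.
Start: joints at [1.061, 0.087, 1.371, -0, 1.684, -0.103], TCP at [0.218, 0.505, 0.217] pointing down, gripper open.
Joint ranges: [-3.1, 3.1], [-0.76, 2.03], [0.27, 2.55], [-1.08, 4.22], [0.17, 2.65], [-2.57, 2.57]. Speed limits (rad/s): [2.79, 2.79, 3.14, 3.14, 3.14, 3.14].

### API

Orientations are given as a unit quaternion [w, x, y, z].
In Python, from cell import bot gives the robot as it stands. Calls block until the motion is done:
- bot.move_to(position, orientation): joint-space move of the TCP to a pose.
- bot.move_l(position, ori=None, vel=0.15, guard=None): straight line of the TCP; ori=None keeps the orientation; vel is the mean speed in m/s. With guard (N) it stops when the force on the tool has changed by that much, and returns True; else False.
- bot.movej(angles): joint-space move.
- bot.open() and bot.clamp(): open the fingers fully, or close them until they stop; the grip force is fixed at half the most.
- bot.pause(seconds).
- bot.solve_ik(position, orientation): joint angles nearest the present ones, or None.
- bot.state(): the state.
- bot.camera(name): name is "scene" or "side" or "wrist"; returns the picture (420x560x3 uint8, red, green, blue); there is no depth.
- bot.calibration(name): a dict with "fx", "fy", "cx", "cy" (pixels), "k1" (the pictures are not rectified: a ray, as slopes to the right and down, at radius r is drawn at 1 + k1 r^2 times it, then the intrinsics apply), "world_from_camera" (4x4, takes a point from camera to world coordinates); the wrist camera has in their place "T_tool_cam" (4x4, takes a point from camera to tool coordinates, whose origin is the TCP and whose axes are the tool frame's). Camera axes: x right, y down, z forward; pixel columns grow to the right and rows downward; lengths in m; the calibration is good to about 2 mm. A picture is of the moment at which its call begins: read the wrist's pose just before it. calibration takes no time and is no camera call.
A pose or a line that the arm cannot do raises bot.IKError and nothing moves.
- bot.job_done(): hands the job in, once; it reports no verdict.
The state is a dict: "clock": time; "joints": joint angles; "dq": joint speeds; "tau": joint torques, N m; "tool_pos": TCP position; "orientation": TCP orientation; "contact_force": force on the tool from outside, world axes, zero at the start; "wrist_torque": the same for the moment, N m; "opening": finger opening in m.
Only numpy, scipy, OpenCV 4.12 (cv2) and the standard library are available. Lean on these libraries where they do the work, as an engineer would, in place of code of your own. Each camera call takes 0.05 s, during which the arm holds its last target.

### The job

Before carving, gently push the pointer of the dust extractor's speed selector round clockwise with a fingertip, not gripping it, click by click to speed five (the fifth bar mark clockwise from the round off dot) without running past it. Then press the large start button fully in and let it come back. Leave the small stop button and everything else on the bench alone.

Things in the scene. Friction and masses are not known exactly. Their poses are not given: they have to be found in the camera images.
- unit: Fixed speed unit: grey box 150 x 150 mm, 45 mm high, aluminium face, the dial at its centre. Origin: centre of its underside; z up, x away from the operator's side, y left. Black marks on the face 46 to 60 mm from the dial's axis: a round dot (off), then seven bars clockwise, 30 degrees apart. The dot lies 1.8326 rad (105 degrees) counter-clockwise from the x axis.
- dial_axis (a point): Point on the selector's vertical turning axis, on the upper face of its round black skirt (radius 36 mm), 52 mm above the bench. Axes as unit; it does not turn with the dial. Below the pointer a round hub of radius 11 mm stands on the skirt, up to 82 mm above the bench.
- selector (a joint): Selector angle, rad, growing clockwise from above. A spring detent every 0.5236 (30 deg): 0 off, 0.5236 speed one ... 2.618 speed five ... 3.665 speed seven (stop). At q the pointer points at 1.8326 - q counter-clockwise from the unit's x axis. A click takes up to 0.15 N m (5 N at 30 mm); past half-way it snaps on by itself. Starts between off and three.
- pointer_tip (a point): Middle of the outer end of the pointer, on its upper edge, 38 mm from the axis, 84 mm above the bench; x points along the pointer. The pointer is a straight upright black fin 14 mm thick standing on the skirt, from 18 mm behind the axis to 38 mm ahead of it, with a white line on top of its pointing end. It turns with the selector.
- start_top (a point): Centre of the top of the start button: the larger of the two round white buttons, radius 17 mm, on a separate fixed grey station box 85 x 130 mm, 40 mm high. Pressed straight down. The point moves with the button. Its y axis points along the box, away from the stop button.
- start (a joint): Travel of the start button in m: 0 out, 0.007 fully in; the spring takes 5 N at full travel and brings it back.
- stop (a joint): Travel of the stop button in m: 0 out, 0.005 fully in. The smaller button, radius 9 mm, on the same station, 68 mm from the start button's centre. Not to be pressed.
- chisel: Loose carving chisel lying flat, 240 mm long, handle 26 mm wide and 24 mm high. Its x axis points to the blade; its origin is at bench level under the handle's blade end. Bystander, leave it.
- wax_tin: Loose round metal tin, radius 32 mm, 45 mm high. Its origin is the centre of its underside. Bystander, leave it. 
- glue_jar: Loose amber glass jar with a white cap, radius 28 mm, 85 mm high. Its origin is the centre of its underside. Bystander, leave it. 
- stone: Loose grey sharpening stone, 180 x 70 x 24 mm, long along its x axis. Its origin is the centre of its underside. Bystander, leave it. 
- mallet: Loose wooden mallet lying on its side, 310 mm long, head 110 x 70 x 60 mm centred 110 mm along its x axis from its origin, which is at bench level. Bystander, leave it.
- pencil: Loose flat carpenter's pencil, 170 x 14 x 8 mm, long along its x axis. Its origin is the centre of its underside. Bystander, leave it. 

How it is judged:
On the way, in this order (a step that is already met when the one before it is completed fails the run):
1. the selector stands at speed five (value of joint selector between 2.488 and 2.748 rad), for 0.3 s.
2. the start button is pressed in (all of step 1 and value of joint start above 0.005 m), for 0.03 s.
At the end, for the whole second after the job is handed in: The selector rests at speed five (2.618 rad, within 0.13), the start button has been pressed at least 5 of its 7 mm after that and is out again, the stop button is out, and every loose thing is within 20 mm of where it was (all of step 1 and value of joint each of start, stop below 0.0015 m and velocity of joint selector between -0.05 and 0.05 rad/s and distance of each of chisel, wax_tin, glue_jar, stone, mallet, pencil from where it was at the start of the episode below 0.02 m); the robot touches nothing.
It fails at once if the selector ran past speed five (more than half a click) (value of joint selector above 2.898 rad).
It fails at once if start was pressed while the selector was not at speed five (value of joint start above 0.003 m and not (value of joint selector between 2.488 and 2.748 rad)).
It fails at once if the stop button was pressed (value of joint stop above 0.0025 m).
It fails at once if the selector was gripped or forced (over 18 N from the fingers) (contact force between the fingers and selector above 18 N).
It fails at once if a loose thing was pushed, lifted or carried (distance of any of chisel, wax_tin, glue_jar, stone, mallet, pencil from where it was at the start of the episode above 0.02 m).
It also fails if it takes over 61 s, if anything falls off the work surface, if the arm or the gripper's body presses on something with over 40 N, if the wrist force passes 120 N, or if a joint passes its speed limit or range.

## Working session

There is one attempt and no reset: what is moved stays moved. The work goes in short steps, each a Python script; the robot and the scene stay as the last script left them, time stands still between calls to the robot, and variables do not carry over. Pictures are saved under pics/ and viewed, and the job is handed in when it is done.

```bash
mkdir -p pics; ls; python3 - <<'E'
from cell import bot
import cv2,numpy as np
np.set_printoptions(precision=4,suppress=True)
s=bot.state();print(s, bot.finger_overhang)
for n in ["scene","side","wrist"]:
    im=bot.camera(n);cv2.imwrite(f"pics/{n}0.png",im[:,:,::-1]);print(n,bot.calibration(n))
E
```

```text
pics
{'clock': 0.0, 'joints': array([ 1.0609,  0.088 ,  1.3722, -0.    ,  1.6836, -0.1031]), 'dq': array([-0.0001,  0.0002, -0.0002, -0.0007,  0.0001, -0.0006]), 'tau': array([ -0.0002, -34.02  , -30.2417,   0.0718,   0.0332,  -0.0002]), 'tool_pos': array([0.2174, 0.5047, 0.2153]), 'orientation': array([ 0.0005,  0.8354,  0.5497, -0.001 ]), 'contact_force': array([-0.5347, -0.4137,  0.1665]), 'wrist_torque': array([-0.0168, -0.0008, -0.0345]), 'opening': 0.09392341812248067} 0.011
scene {'fx': 541.7168089330412, 'fy': 541.7168089330412, 'cx': 292.2019412060291, 'cy': 207.27745352379392, 'k1': 0.05891079616104348, 'world_from_camera': array([[ 0.6003,  0.4908, -0.6315,  1.5414],
       [ 0.7998, -0.3655,  0.4762, -0.7356],
       [ 0.0029, -0.7909, -0.6119,  0.9957],
       [ 0.    ,  0.    ,  0.    ,  1.    ]])}
side {'fx': 379.6800512712301, 'fy': 379.6800512712301, 'cx': 281.41974860673133, 'cy': 214.86457829657937, 'k1': 0.02115788082668321, 'world_from_camera': array([[ 0.9133, -0.3201,  0.2518,  0.3366],
       [-0.4073, -0.721 ,  0.5605, -0.5824],
       [ 0.0021, -0.6145, -0.7889,  0.865 ],
       [ 0.    ,  0.    ,  0.    ,  1.    ]])}
wrist {'fx': 294.4129520833319, 'fy': 294.4129520833319, 'cx': 281.12185265864434, 'cy': 209.0018230667987, 'k1': 0.01395199311268461, 'T_tool_cam': array([[ 1.    , -0.0001, -0.0002, -0.0005],
       [ 0.0001,  0.9672,  0.2539, -0.0743],
       [ 0.0002, -0.2539,  0.9672, -0.1671],
       [ 0.    ,  0.    ,  0.    ,  1.    ]])}
```

View pics/scene0.png

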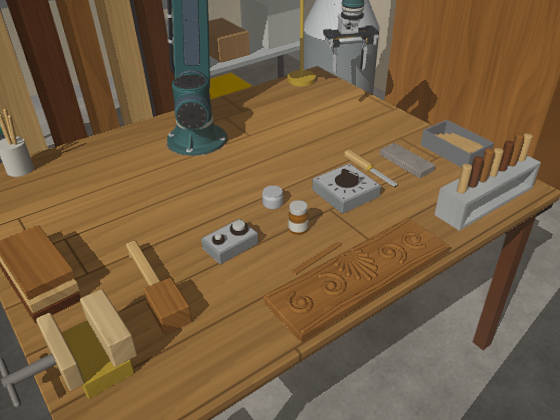

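View pics/side0.png

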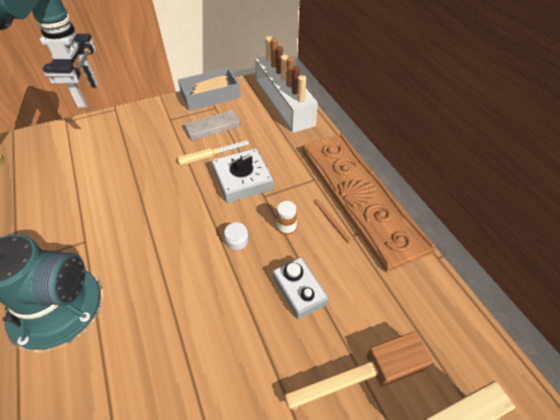

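View pics/wrist0.png

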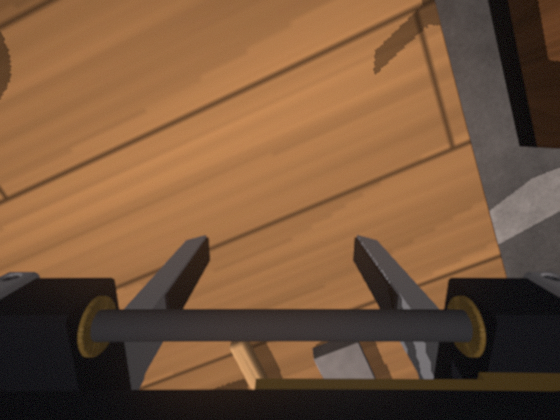

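The side view shows the unit with its dial near (242,170), and the station with start at about (293,270) and stop at (307,294). The tin is at (235,236) and the jar at (286,215). I'll cast rays for rough positions, then look again with the wrist camera.

```bash
cat > h.py <<'E'
import numpy as np,cv2
from scipy.spatial.transform import Rotation as R
from cell import bot
np.set_printoptions(precision=4,suppress=True)
def T_of(s):
    T=np.eye(4);q=s['orientation'];T[:3,:3]=R.from_quat([q[1],q[2],q[3],q[0]]).as_matrix();T[:3,3]=s['tool_pos'];return T
def und(c,uv):
    d=np.array([(uv[0]-c['cx'])/c['fx'],(uv[1]-c['cy'])/c['fy']]);x=d.copy()
    for _ in range(20): x=d/(1+c['k1']*(x@x))
    return x
def cast(name,uv,z,T=None):
    c=bot.calibration(name)
    W=c['world_from_camera'] if T is None else T@c['T_tool_cam']
    x=und(c,np.array(uv,float)); d=W[:3,:3]@np.array([x[0],x[1],1]);o=W[:3,3]
    return o+d*(z-o[2])/d[2]
def proj(name,P,T=None):
    c=bot.calibration(name)
    W=c['world_from_camera'] if T is None else T@c['T_tool_cam']
    p=np.linalg.inv(W)@np.append(P,1);x=p[:2]/p[2];x=x*(1+c['k1']*x@x)
    return np.array([x[0]*c['fx']+c['cx'],x[1]*c['fy']+c['cy']])
def ori(yaw): # tool down, tool x at angle yaw in world
    q=(R.from_euler('z',yaw)*R.from_euler('x',np.pi)).as_quat();return [q[3],q[0],q[1],q[2]]
E
python3 - <<'E'
from h import *
for n,l in [("side",dict(dial=(242,170,.052),start=(293,270,.05),stop=(307,294,.045),jar=(287,208,.085),tin=(235,230,.045),chisA=(180,159,.012),chisB=(248,144,.005))),
 ("scene",dict(dial=(346,181,.06),start=(238,228,.05),stop=(218,239,.045),jar=(298,207,.085),tin=(272,190,.045)))]:
    for k,v in l.items(): print(n,k,cast(n,v[:2],v[2]))
for n in ["side","scene"]:
    im=cv2.imread(f"pics/{n}0.png")
    c=im[120:330,160:360] if n=="side" else im[130:270,190:430]
    cv2.imwrite(f"pics/{n}0c.png",cv2.resize(c,None,fx=3,fy=3,interpolation=2)[:600,:800])
print(2*np.arctan2(.5497,.8354))
E
```

```text
side dial [0.5577 0.1981 0.052 ]
side start [ 0.5531 -0.1708  0.05  ]
side stop [ 0.5572 -0.2399  0.045 ]
side jar [ 0.6084 -0.0132  0.085 ]
side tin [0.465  0.0037 0.045 ]
side chisA [0.4041 0.363  0.012 ]
side chisB [0.6314 0.3493 0.005 ]
scene dial [0.5691 0.2    0.06  ]
scene start [ 0.5511 -0.173   0.05  ]
scene stop [ 0.5527 -0.2371  0.045 ]
scene jar [ 0.6101 -0.0135  0.085 ]
scene tin [0.4567 0.0063 0.045 ]
1.1639685208266917
```

View pics/side0c.png

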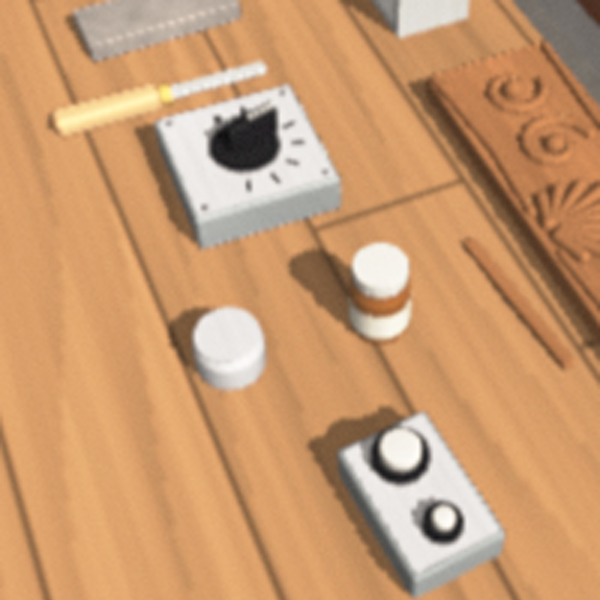

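View pics/scene0c.png

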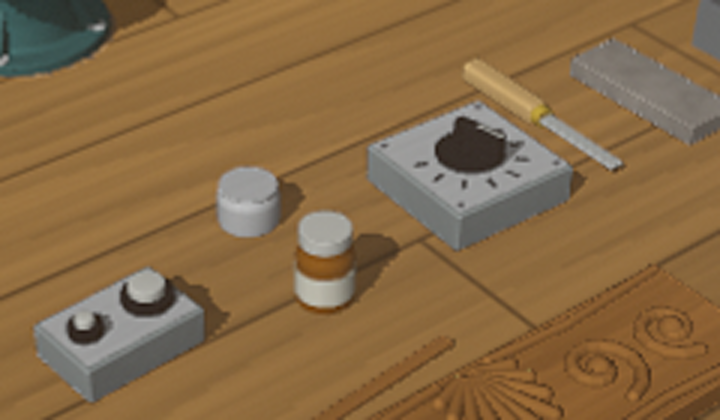

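The scene and side casts agree within about 1 cm: dial near (0.56,0.20), start near (0.552,-0.172). Start to stop measures about 68 mm, as stated. Next I take wrist views over the unit and the station.

```bash
python3 - <<'E'
from h import *
import pickle
D={}
for k,p in [("dial",(.56,.126,.22)),("stat",(.553,-.28,.22))]:
    bot.move_to(p,ori(0)); 
    if k=="dial": bot.clamp()
    bot.pause(.2); s=bot.state(); im=bot.camera("wrist")
    cv2.imwrite(f"pics/w_{k}.png",im[:,:,::-1]); D[k]=T_of(s); print(k,s['clock'],s['tool_pos'],s['orientation'],s['joints'])
pickle.dump(D,open("T.pkl","wb"))
E
```

```text
dial 3.6167 [0.56  0.126 0.22 ] [ 0.  1.  0. -0.] [ 0.1226  0.1402  1.3055 -0.      1.6959  0.1225]
stat 5.3667 [ 0.5535 -0.2788  0.2202] [-0.      1.      0.0009  0.0001] [-0.5582  0.243   1.1851  0.0002  1.7133 -0.56  ]
```

View pics/w_dial.png

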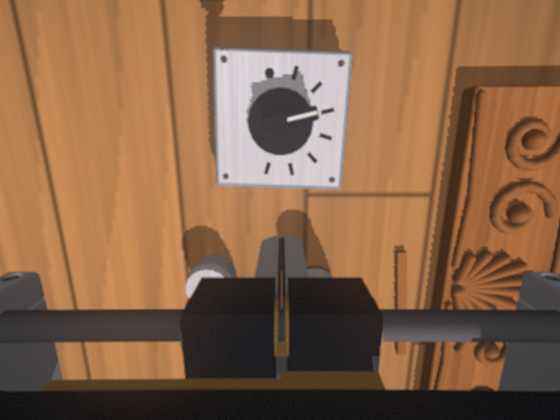

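View pics/w_stat.png

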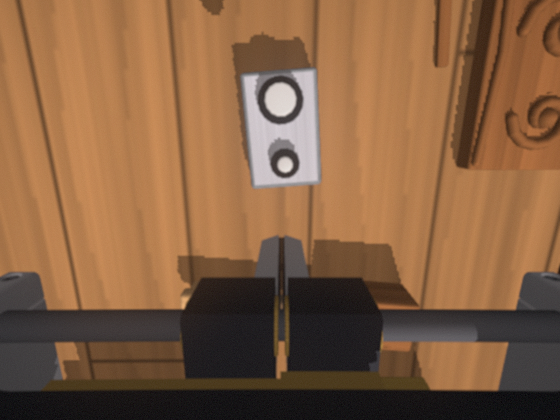

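The dial view shows the off dot at (269,72), with bars 1 to 3 at (295,73), (316,87) and (327,111). The pointer's white line aims at bar 3, so two clicks remain: bar 4 at (325,136), then bar 5 at (313,158). The station view shows start at (280,99) and stop at (285,164).

```bash
python3 - <<'E'
from h import *
import pickle
D=pickle.load(open("T.pkl","rb"))
im=cv2.imread("pics/w_dial.png");g=cv2.cvtColor(im,cv2.COLOR_BGR2GRAY)
T=D["dial"]
sub=np.zeros_like(g);sub[48:190,214:352]=(g[48:190,214:352]<70)*255
n,lab,st,cen=cv2.connectedComponentsWithStats(sub)
P=[]
for i in range(1,n):
    if st[i,4]<12: continue
    w=cast("wrist",cen[i],.045 if st[i,4]<1000 else .052,T); print(cen[i],st[i,4],w)
# bright face: min-area rectangle
f=np.zeros_like(g);f[40:200,200:365]=(cv2.cvtColor(im,cv2.COLOR_BGR2HSV)[40:200,200:365,1]<50)*255
c=max(cv2.findContours(f,0,2)[0],key=cv2.contourArea)
box=cv2.approxPolyDP(cv2.convexHull(c),8,True)[:,0]
C=np.array([cast("wrist",b,.045,T) for b in box]);print(box,C,C.mean(0),np.linalg.norm(np.diff(C,axis=0),axis=1))
# pointer white line
m=np.zeros_like(g);m[80:155,280:324]=0
k=np.zeros_like(g);cv2.circle(k,(281,121),38,255,-1)
m=((g>150)&(k>0)).astype(np.uint8)*255
n,lab,st,cen=cv2.connectedComponentsWithStats(m)
for i in range(1,n):
  if st[i,4]>25:
    ys,xs=np.where(lab==i);print("line",st[i],cen[i],cast("wrist",(xs.min(),ys[xs==xs.min()].mean()),.084,T),cast("wrist",(xs.max(),ys[xs==xs.max()].mean()),.084,T))
# buttons
im=cv2.imread("pics/w_stat.png");hs=cv2.cvtColor(im,cv2.COLOR_BGR2HSV);T=D["stat"];g=cv2.cvtColor(im,cv2.COLOR_BGR2GRAY)
for (u,v,r) in [(280,99,26),(285,163,17)]:
    k=np.zeros_like(g);cv2.circle(k,(u,v),r,255,-1)
    for nm,m in [("dark",(g<70)&(k>0)),("white",(g>150)&(k>0))]:
        n,lab,st,cen=cv2.connectedComponentsWithStats(m.astype(np.uint8))
        i=1+np.argmax(st[1:,4]); c=cen[i]
        cc,_=cv2.findContours((lab==i).astype(np.uint8),0,2); e=cv2.fitEllipse(cv2.convexHull(cc[0]))
        print(nm,st[i],e,cast("wrist",e[0],.05,T),cast("wrist",e[0],.04,T))
im=cv2.imread("pics/w_dial.png")[40:200,200:365];cv2.imwrite("pics/wd_c.png",cv2.resize(im,None,fx=3.6,fy=3.6))
E
```

```text
[294.4211  73.2632] 19 [0.5733 0.2596 0.045 ]
[269.      72.7059] 34 [0.5462 0.2601 0.045 ]
[279.3511 120.8069] 3025 [0.5572 0.2108 0.052 ]
[[214  47]
 [351  53]
 [339 188]
 [217 184]] [[0.489  0.2846 0.045 ]
 [0.6325 0.2789 0.045 ]
 [0.6273 0.1352 0.045 ]
 [0.4838 0.1399 0.045 ]] [0.5582 0.2097 0.045 ] [0.1436 0.1439 0.1436]
line [307  94   9  12  42] [310.7381 100.5714] [0.5841 0.2335 0.084 ] [0.5921 0.2244 0.084 ]
line [243  98  77  62 596] [280.1611 139.0872] [0.5216 0.2095 0.084 ] [0.5965 0.2095 0.084 ]
line [287 109  32  13 135] [302.4148 115.5037] [0.5649 0.2114 0.084 ] [0.5953 0.2165 0.084 ]
dark [259  76  43  47 572] ((279.7667236328125, 99.15563201904297), (42.78628921508789, 46.32297134399414), 179.27066040039062) [ 0.551  -0.1717  0.05  ] [ 0.551  -0.1707  0.04  ]
white [265  83  31  33 818] ((280.1396484375, 99.12883758544922), (30.908748626708984, 33.196380615234375), 176.25389099121094) [ 0.5514 -0.1717  0.05  ] [ 0.5514 -0.1707  0.04  ]
dark [271 150  27  27 286] ((284.33612060546875, 162.64796447753906), (26.185644149780273, 26.72502899169922), 156.56866455078125) [ 0.5562 -0.2395  0.05  ] [ 0.5563 -0.2405  0.04  ]
white [278 157  15  16 180] ((284.8722229003906, 164.44053649902344), (14.593811988830566, 15.081269264221191), 3.2887210845947266) [ 0.5569 -0.2415  0.05  ] [ 0.557  -0.2426  0.04  ]
```

View pics/wd_c.png

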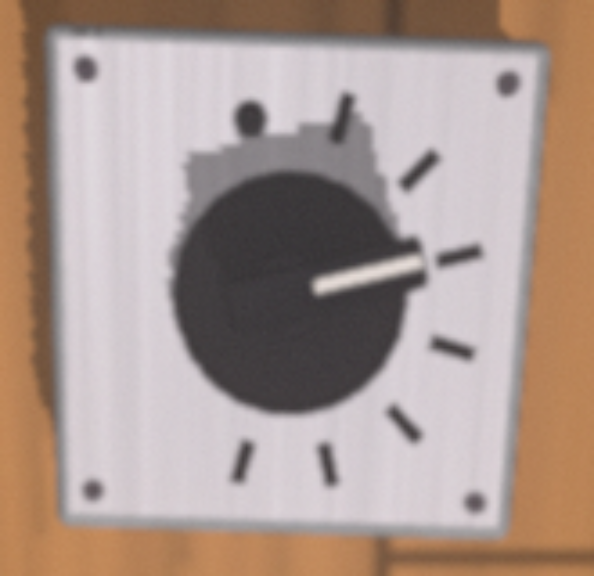

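The measurements agree with the given sizes:
- **Dial:** centre about (0.558,0.2095).
- **Dot:** radius 52 mm.
- **Pointer:** tip radius 38 mm.
- **Unit:** yaw about -2.1° from the plate edges, and the dot gives the same.
- **Buttons:** 69 mm apart.

With the pointer at three its world angle is about +13°, and five is about -47°. I'll approach the counter-clockwise side with the closed fingers, using a guard.

```bash
cat >> h.py <<'E'
C0=np.array([.558,.2095]); YU=np.radians(-2.1)
def pose(phi,d,r=.030):
    return C0+r*np.array([np.cos(phi),np.sin(phi)])+d*np.array([-np.sin(phi),np.cos(phi)])
PH3=np.radians(15)+YU
ZP=.074
E
python3 - <<'E'
from h import *
p=pose(PH3,.032)
bot.move_to([*p,.20],ori(PH3)); bot.move_l([*p,ZP],vel=.12); bot.pause(.2)
s=bot.state();print(s['clock'],s['tool_pos'],s['contact_force'])
q=pose(PH3,.010)
hit=bot.move_l([*q,ZP],vel=.02,guard=1.5)
s=bot.state();v=s['tool_pos'][:2]-C0
print(hit,s['clock'],s['tool_pos'],s['contact_force'],"d",v@[-np.sin(PH3),np.cos(PH3)],"r",v@[np.cos(PH3),np.sin(PH3)])
cv2.imwrite("pics/s1.png",cv2.resize(bot.camera("side")[130:230,190:310,::-1],None,fx=5,fy=5))
cv2.imwrite("pics/w1.png",bot.camera("wrist")[:,:,::-1])
E
```

```text
8.725 [0.5806 0.2476 0.075 ] [ 0.2224  0.3855 -0.1011]
True 9.5 [0.5834 0.2324 0.0735] [ 1.1309  1.84   -0.0703] d 0.016623194670270364 r 0.029817862747587152
```

View pics/s1.png

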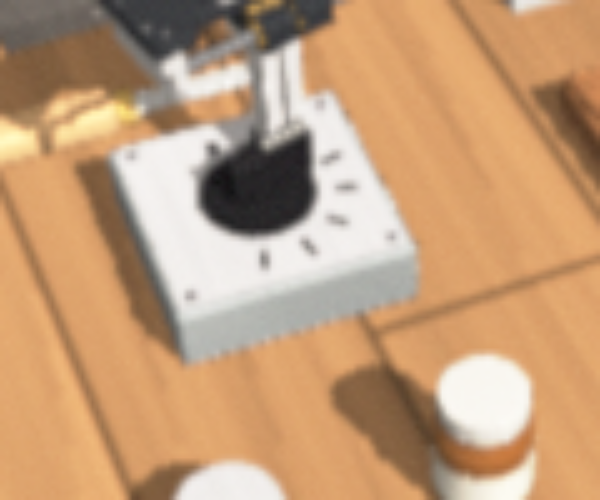

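View pics/w1.png

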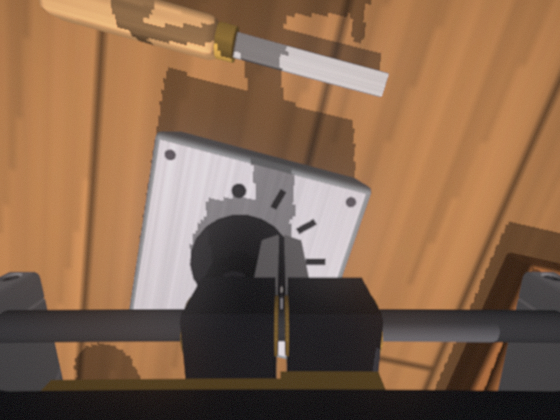

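The views show the fingertip against the pointer's counter-clockwise side. Contact came at d = 16.6 mm (15 expected), a consistent match. Next I push along the arc for the first click, watching the force.

```bash
cat >> h.py <<'E'
DC=.0165
def arc(a0,a1,step=2.,vel=.03,fmax=11):
    n=max(1,int(round(abs(a1-a0)/step)))
    for a in np.linspace(a0,a1,n+1)[1:]:
        ph=PH3+np.radians(a)
        hit=bot.move_l([*pose(ph,DC),ZP],ori(ph),vel=vel,guard=fmax)
        s=bot.state();v=s['tool_pos'][:2]-C0;f=s['contact_force']
        t=np.array([-np.sin(ph),np.cos(ph)])
        print("%.1f t%.2f tang %.2f |f| %.2f d %.4f %s"%(a,s['clock'],f[:2]@t,np.linalg.norm(f),v@t,hit))
        if hit: return False
    return True
E
python3 - <<'E'
from h import *
arc(0,-20)
cv2.imwrite("pics/s2.png",cv2.resize(bot.camera("side")[130:230,190:310,::-1],None,fx=5,fy=5))
E
```

```text
-2.0 t9.85 tang 1.58 |f| 2.04 d 0.0170 False
-4.0 t10.10 tang 2.86 |f| 3.58 d 0.0167 False
-6.0 t10.35 tang 2.49 |f| 3.43 d 0.0166 False
-8.0 t10.60 tang 1.00 |f| 2.34 d 0.0164 False
-10.0 t10.85 tang 0.51 |f| 0.69 d 0.0161 False
-12.0 t11.10 tang -0.31 |f| 0.87 d 0.0159 False
-14.0 t11.35 tang -0.47 |f| 0.62 d 0.0162 False
-16.0 t11.60 tang -0.68 |f| 0.86 d 0.0164 False
-18.0 t11.85 tang 0.04 |f| 0.37 d 0.0165 False
-20.0 t12.10 tang 0.21 |f| 0.29 d 0.0165 False
```

View pics/s2.png

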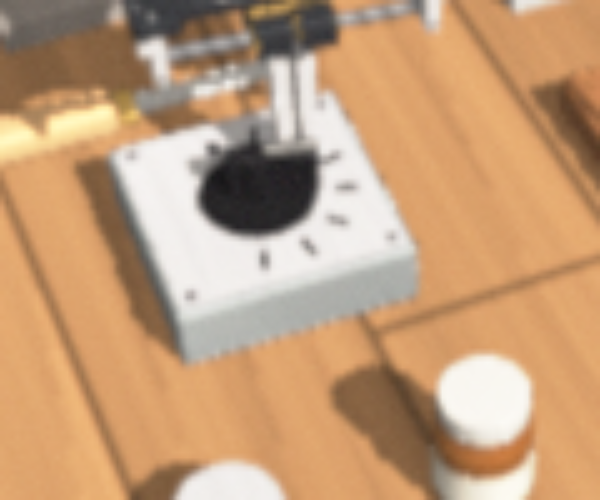

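The force rose and then fell to zero, so the first click is made. For the second, contact should come near -30 and the snap near -40 to -45.

```bash
python3 - <<'E'
from h import *
arc(-20,-42)
cv2.imwrite("pics/s3.png",cv2.resize(bot.camera("side")[130:230,190:310,::-1],None,fx=5,fy=5))
cv2.imwrite("pics/c3.png",cv2.resize(bot.camera("scene")[150:220,300:390,::-1],None,fx=6,fy=6))
E
```

```text
-22.0 t12.40 tang -0.85 |f| 1.25 d 0.0165 False
-24.0 t12.65 tang -0.05 |f| 0.80 d 0.0165 False
-26.0 t12.90 tang -0.11 |f| 0.62 d 0.0165 False
-28.0 t13.15 tang 0.42 |f| 1.56 d 0.0166 False
-30.0 t13.40 tang 2.56 |f| 2.60 d 0.0171 False
-32.0 t13.65 tang 3.16 |f| 3.41 d 0.0171 False
-34.0 t13.90 tang 4.08 |f| 4.40 d 0.0169 False
-36.0 t14.15 tang 2.54 |f| 2.90 d 0.0165 False
-38.0 t14.40 tang 1.65 |f| 2.41 d 0.0160 False
-40.0 t14.65 tang 0.07 |f| 1.18 d 0.0157 False
-42.0 t14.90 tang -0.51 |f| 0.70 d 0.0161 False
```

View pics/s3.png

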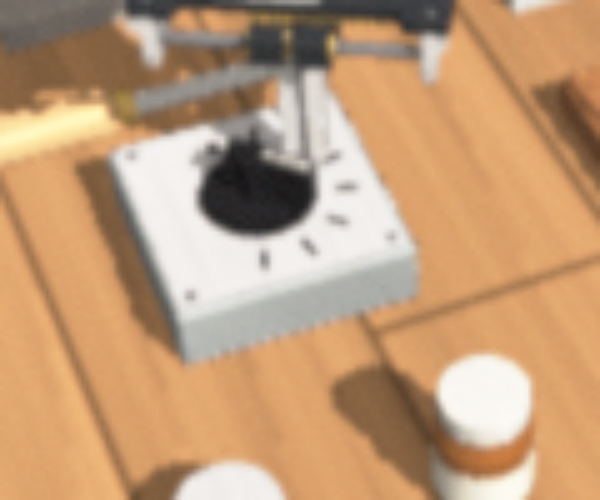

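View pics/c3.png

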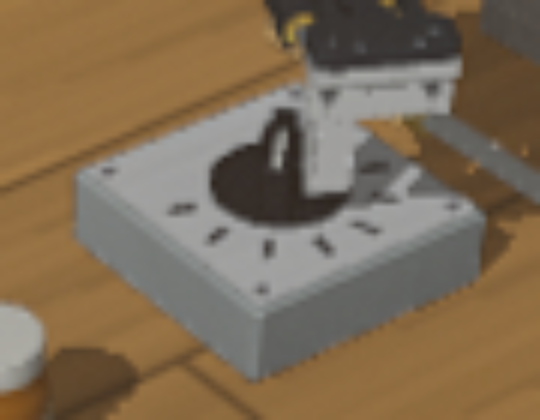

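The second click shows the same rise and fall in force. I'll back off counter-clockwise, lift, and check from above with the wrist camera.

```bash
python3 - <<'E'
from h import *
import pickle
ph=PH3+np.radians(-42)
p=pose(ph,DC+.015)
bot.move_l([*p,ZP],vel=.08); bot.move_l([*p,.20],vel=.2)
bot.move_to([.56,.126,.22],ori(0)); bot.pause(.2); s=bot.state(); im=bot.camera("wrist")[:,:,::-1]
cv2.imwrite("pics/w4.png",im);cv2.imwrite("pics/w4c.png",cv2.resize(im[40:200,200:365],None,fx=3.6,fy=3.6))
T=T_of(s);print(s['clock'])
for q in (4,5,6):
    a=np.radians(105-30*q)+YU; print(q,proj("wrist",[*(C0+.038*np.array([np.cos(a),np.sin(a)])),.084],T))
E
```

```text
16.9917
4 [316.8243 133.6516]
5 [305.9124 150.7508]
6 [288.5927 159.9718]
```

View pics/w4c.png

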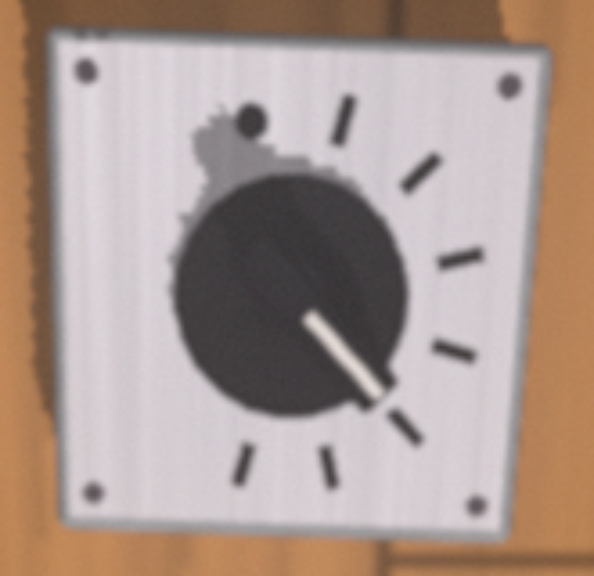

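The picture shows the white line's outer end at crop (380,398), which is full-image (305.6,150.5). The prediction for speed five was (305.9,150.8), and the line aims at the fifth bar, so the selector stands at five. Next I press start with the closed fingertips, guarded.

```bash
python3 - <<'E'
from h import *
b=[.5512,-.1717]
bot.move_to([*b,.14],ori(0)); bot.move_l([*b,.085],vel=.1); bot.pause(.3)
f0=bot.state()['contact_force']
hit=bot.move_l([*b,.045],vel=.015,guard=1.5)
s=bot.state();z0=s['tool_pos'][2];print(hit,s['clock'],s['tool_pos'],"tip z",z0-.011,s['contact_force']-f0)
E
```

```text
True 20.35 [ 0.5512 -0.1717  0.0727] tip z 0.06169246757334887 [1.6534 0.4587 2.697 ]
```

Contact came at tip height 0.0617 m, above the 40 mm box as expected for a raised button. I press in 1 mm steps and watch the force for the end stop.

```bash
python3 - <<'E'
from h import *
b=[.5512,-.1717]
z=bot.state()['tool_pos'][2]; zs=z
for i in range(11):
    z-=.001
    hit=bot.move_l([*b,z],vel=.02,guard=14); bot.pause(.08)
    s=bot.state();print("%.1f z %.4f f"%((zs-z)*1e3,s['tool_pos'][2]),s['contact_force'],hit)
    if hit or s['contact_force'][2]>11: break
bot.pause(.1)
cv2.imwrite("pics/p5.png",cv2.resize(bot.camera("side")[240:330,240:350,::-1],None,fx=5,fy=5))
print(bot.state()['clock'])
E
```

```text
1.0 z 0.0718 f [-0.5394  0.4549  2.6448] False
2.0 z 0.0708 f [-0.4616 -0.3743  2.4648] False
3.0 z 0.0698 f [-0.3918 -0.6664  3.7292] False
4.0 z 0.0688 f [ 0.1204 -0.2203  2.7466] False
5.0 z 0.0678 f [-0.2261  0.7377  4.3932] False
6.0 z 0.0672 f [-1.5231  0.8567  6.6788] False
7.0 z 0.0672 f [-2.6866  0.4814  9.6816] False
8.0 z 0.0671 f [-4.2489  1.9967 12.6712] False
23.1667
```

View pics/p5.png

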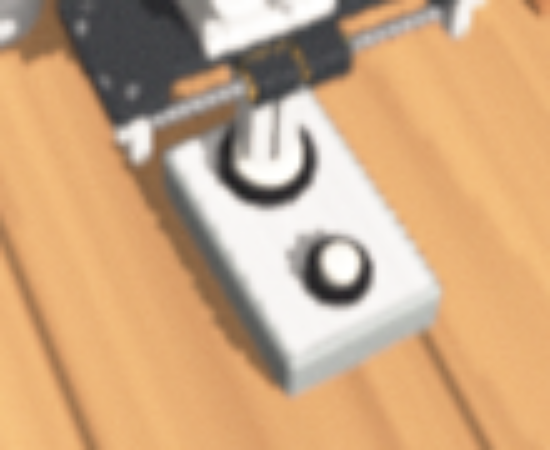

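The arm met a hard stop: force climbed from 4 to 12.7 N with no further travel. The view shows the tips at about (270,150) in the crop, on the white start button, and the stop button clear. I retract and check everything.

```bash
python3 - <<'E'
from h import *
b=[.5512,-.1717]
bot.move_l([*b,.12],vel=.08); bot.move_to([.553,-.28,.22],ori(0)); bot.pause(.2); a=bot.camera("wrist")[:,:,::-1]
bot.move_to([.56,.126,.22],ori(0)); bot.pause(.2); c=bot.camera("wrist")[:,:,::-1]
cv2.imwrite("pics/end.png",np.hstack([cv2.resize(a[40:220,200:365],None,fx=2.4,fy=2.4),cv2.resize(c[30:210,200:365],None,fx=2.4,fy=2.4)]))
bot.movej([1.061,.087,1.371,0,1.684,-.103]); bot.pause(.3)
s=bot.state();print(s['clock'],s['contact_force'])
for n in ("side","scene"):
    im=bot.camera(n)[:,:,::-1];o=cv2.imread(f"pics/{n}0.png");d=cv2.absdiff(im,o).max(2);cv2.imwrite(f"pics/{n}_end.png",im)
    m=cv2.morphologyEx((d>45).astype(np.uint8),cv2.MORPH_OPEN,np.ones((2,2)))
    nn,l,st,ce=cv2.connectedComponentsWithStats(m);print(n,[(st[i].tolist()) for i in range(1,nn) if st[i,4]>8])
E
```

```text
28.8 [ 0.4951 -0.2434 -0.5458]
side [[81, 44, 14, 12, 98], [69, 54, 30, 55, 837], [77, 115, 10, 6, 49], [69, 121, 12, 9, 58], [243, 156, 11, 10, 79], [236, 158, 3, 4, 10]]
scene [[362, 36, 9, 5, 33], [334, 39, 7, 5, 26], [342, 38, 19, 5, 75], [352, 44, 8, 3, 16], [334, 46, 7, 3, 18], [364, 48, 4, 21, 52], [352, 61, 2, 6, 12], [360, 96, 8, 6, 27], [371, 97, 7, 4, 20], [342, 170, 4, 5, 14], [346, 173, 3, 6, 12], [358, 177, 5, 6, 16]]
```

View pics/end.png

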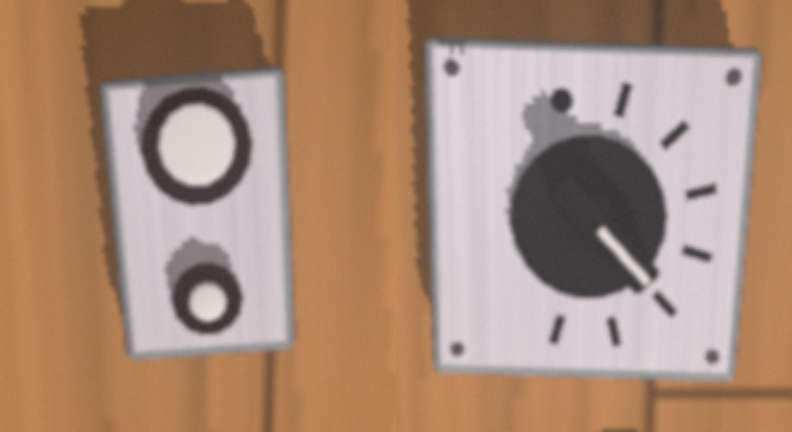

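The final view shows the pointer on the fifth bar and both buttons out. Compared with the first pictures, only the gripper (its fingers are now closed) and the pointer have changed; nothing loose has moved.

```bash
python3 -c "
from cell import bot
bot.job_done()"
```

```text
the job is handed in; nothing more can be done
```

The selector is at speed five, the start button has been pressed fully in and is out again, and the job is handed in; no verdict is reported.

- **Selector:** It started at three, so I pushed the pointer two clicks clockwise with the closed fingertips. Forces read after each step peaked at about 4.4 N. Seen from above, the pointer tip was within about 0.5 px of the position predicted for five, and it was still on the fifth bar after the press.
- **Start button:** I pressed it to its hard stop, at about 12.7 N. I measured only 5.6 mm of travel after the guard stopped, because the button was already partly in by then. "Fully in" therefore rests on the hard stop, not on a measured 7 mm.
- **Everything else:** Both buttons look out in the last wrist picture. Comparing the first and last pictures shows change only at the gripper and the pointer, so nothing loose moved. The robot touched nothing when I handed in, at about 29 s of the 61 s allowed.
- **Small disagreements:** The fingertip met the pointer 1.6 mm earlier than computed, and the aluminium face measured 144 mm, against 150 mm for the whole box. Neither affected the result.

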